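# Find the stamped crate and push it into the dispatch lane

### The job

Tip each of the two empty parts crates over onto its side, towards the robot, so that its underside shows: one has a red stamp beneath. When both lie on their sides, push the stamped one, still lying, sideways into the dispatch lane so that it lies wholly between the two yellow tapes. Only push: never lift a crate; leave the plain crate outside the lane, and leave the bottle, wood blank and clamp where they are.

Things in the scene. Friction and masses are not known exactly. Their poses are not given: they have to be found in the camera images.
- crate_stamped: open-topped empty plywood crate, dark bands; outside 84 deep (own x) x 110 long (y) x 130 mm high (z, to its open top), walls 7, about 0.35 kg. Origin at the middle of that box. Red round stamp 48 mm across on the underside, which is recessed 6 mm between two runners along the lower long edges. Starts upright left or right of the lane, its x axis within 0.25 rad of the robot's x.
- crate_plain: open-topped empty plywood crate, dark bands; outside 84 deep (own x) x 110 long (y) x 130 mm high (z, to its open top), walls 7, about 0.35 kg. Origin at the middle of that box. Bare underside; starts on the other side, same yaw range. Pushed near the rim of its far wall towards the robot, a crate tips, falls by itself past about 40 degrees and may slide 20 mm; lying, it is 84 high, 130 long (along x), 110 wide.
- lane: dispatch lane marked flat on the bench by two parallel yellow tapes, each 340 x 20 mm and under 1 mm thick, running away from the robot along the lane's x axis; 180 mm clear between their inner edges (tape middles at y = -100 and +100). Origin on the bench in the middle of the lane; y across it, z up.
- glue: bystander: white glue bottle with orange cap, 54 mm across, 130 high, standing beyond the far end of the lane; origin at its foot
- blank: bystander: red-brown hardwood blank, 130 x 35 x 25 mm, lying to the robot's right of the crates; origin at the centre of its underside
- clampstud: bystander: dark steel machine clamp, bar 90 x 35 x 20 mm with an upright stud to 65 mm height, to the robot's left of the crates; origin at the centre of its underside

How it is judged:
By the outcome, as a careful person would: the job done as asked, in the order asked, and still so for the second after the job is handed in, with the robot touching nothing.
It also fails if it takes over 64 s, if anything falls off the work surface, if the arm or the gripper's body presses on something with over 40 N, if the wrist force passes 120 N, or if a joint passes its speed limit or range.

### The arm

A 6-joint arm with a two-finger parallel gripper is mounted at the origin on the work surface. World frame = base frame: x ahead of the robot, y to its left, z up, the work surface at z = 0. Lengths are in mm, angles in rad, forces in N, time in s.
With the tool pointing down it reaches from about 275 to 1000 mm from the base axis. Payload 8.4 kg.
Tool frame: the origin (TCP) lies midway between the tips of the shut fingers; the grasp point (between the pads) lies 19 mm behind it; z points along the fingers, y is the direction in which the jaws open and shut (so a half turn about z gives the same grasp; the last joint's range is limited). The gripper opens to 85 mm and grips with 20 to 120 N. Pads are 22 mm wide; open, the fingers measure 114 mm over their backs; the gripper's body (76 mm by 85 mm) begins 54 mm behind the grasp point. The pads swing forward as they close: fully open they stand 13 mm farther back than shut.
Start: joints at [-0.002, 0.353, 1.633, -0, 1.155, -0.002], TCP at [625.002, -0, 231.281] pointing down, gripper open.
Joint ranges: [-2.63, 2.63], [-0.92, 2.1], [0.06, 2.66], [-1.3, 4.44], [0, 2.69], [-3.02, 3.02]. Speed limits (rad/s): [2.22, 2.22, 2.79, 3.14, 3.14, 3.14].

### API

Orientations are given as [roll, pitch, yaw] about the fixed x, y, z axes, in that order (R = Rz(yaw) Ry(pitch) Rx(roll)).
In Python, from rig import r gives the robot as it stands. The module is installed in compiled form; this text tells all that it offers.
- The arm moves only by the tool drive_tool, never from a script. Its argument "moves" is a list of rows, each a list of 3 entries, a list of its own where there are three numbers: the closure, from 0 (fully open) to 1 (shut), then the shift along the tool's x, y, z in cm, then the turn about the tool's z in degrees. In form: [[claw, [dx, dy, dz], roll], ...]. A call has 1 to 12 rows; each row is the pose to reach, as a shift and turn from the pose measured when the call began, along the tool's axes at that moment; what a row does not reach only later rows make up. A row lasts 1/8 s, in which the tool goes at most 62.5 mm and 10.7 degrees, less where a joint would pass 70% of its speed; a pose out of reach is approached as far as the arm can. A call with a gripper value outside its range is refused whole. The fingers move at their own pace and stop on an object; "grip_force" is the grip in N (left out, the last holds). Time passes only in rows, so rows that repeat a pose let the fingers close. It gives the time, the measured TCP pose, the force and the opening at its end, in the units of the state.
- r.sense(): the state, without advancing time (a new reading comes with each control period).
- r.grab_frame(name): name is "scene" or "side" or "wrist"; returns a dict with "color" (400x640x3 uint8, red, green, blue), "fx", "fy", "cx", "cy" (pixels), "pose" (4x4, takes a point from camera to world coordinates); the wrist camera has in their place "hand_eye" (4x4, takes a point from camera to tool coordinates, whose origin is the TCP and whose axes are the flange's). Camera axes: x right, y up, looking along -z (the intrinsics and any distortion apply to the point x, -y, -z); pixel columns grow to the right and rows downward; lengths in mm; the calibration is good to about 2 mm. A picture is of the moment at which its call begins: read the wrist's pose just before it. There is no depth.
- r.sign_off(): hands the job in, once; it reports no verdict.
Trained networks look in the newest picture that a camera, given by its name, has taken for a name from the list of things; names that differ only in an ending like _2 or _b are one class to them, and where a whole thing is asked for, a point or a joint stands for the part that bears it (a point fixed in the world has none). Each returns a list of dicts, best first, with "score" (0 to 1); they miss things now and then, are a little off and sometimes report something else, mostly with a low value. They report only what shows in the picture. A call takes as long as a camera call.
- r.outline_of(thing, camera): "mask" (400x640 bool, what is visible of it) and "at" ([column, row] in pixels, amid what is visible of it).
- r.spot_point(thing, camera): "at" ([column, row] in pixels: a listed point, or the origin of a listed thing).
The state is a dict: "clock": time; "qpos": joint angles; "qvel": joint speeds; "joint_efforts": joint torques, N m; "eef_pos": TCP position; "tcp_rot": TCP orientation; "contact_force": force on the tool from outside, world axes, zero at the start; "wrist_torque": the same for the moment, N m; "opening": opening from 0.0 (shut) to 1.0 (fully open).
Only numpy, scipy, OpenCV 4.12 (cv2) and the standard library are available. Lean on these libraries where they do the work, as an engineer would, in place of code of your own. Each camera call takes 0.05 s, during which the arm holds its last target.

## Working session

There is one attempt and no reset: what is moved stays moved. The work goes in short steps, Python scripts to look and compute and a tool call to move; the robot and the scene stay as the last step left them, time stands still between calls to the robot, and variables do not carry over. Pictures are saved under pics/ and viewed, and the job is handed in when it is done.

Besides the shell and the picture viewer there is one more tool, called after "Emit:" by a JSON object that holds its "fn" and its "kwargs". drive_tool: Moves the arm, as the interface text tells. Its arguments: {"type":"object","properties":{"moves":{"type":"array"},"grip_force":{"type":"number"}},"required":["moves"]}

```bash
mkdir -p pics; cat > h.py <<'E'
import numpy as np, cv2
from rig import r
def save(n,f): cv2.imwrite(f'pics/{n}.png',cv2.cvtColor(f['color'],cv2.COLOR_RGB2BGR))
def pix(f,p):
    P=np.linalg.inv(f['pose'])@np.append(p,1.0); 
    return np.array([f['cx']+f['fx']*P[0]/-P[2], f['cy']+f['fy']*(-P[1])/-P[2]])
def ray(f,uv):
    d=np.array([(uv[0]-f['cx'])/f['fx'],-(uv[1]-f['cy'])/f['fy'],-1.0])
    return f['pose'][:3,3], f['pose'][:3,:3]@d
def onz(f,uv,z):
    o,d=ray(f,uv); return o+d*(z-o[2])/d[2]
E
python3 - <<'E'
from h import *
np.set_printoptions(precision=3,suppress=True)
s=r.sense(); print(s)
for c in ['scene','side','wrist']:
    f=r.grab_frame(c); save(c+'0',f); print(c,{k:v for k,v in f.items() if k!='color'})
    for t in ['crate_stamped','crate_plain','lane','glue','blank','clampstud']:
        print(t,[(round(float(o['score']),2),np.round(o['at'])) for o in r.spot_point(t,c)],[(round(float(o['score']),2),np.round(o['at'])) for o in r.outline_of(t,c)])
E
```

```text
{'clock': 0.0, 'qpos': array([-0.002,  0.354,  1.634, -0.   ,  1.155, -0.002]), 'qvel': array([ 0.001,  0.001,  0.001, -0.   ,  0.001, -0.   ]), 'joint_efforts': array([ -0.002, -60.524, -34.206,  -0.   ,   0.009,   0.   ]), 'eef_pos': array([624.522,   0.009, 230.549]), 'tcp_rot': array([-3.14 ,  0.   ,  1.571]), 'contact_force': array([-0.651, -0.364,  0.1  ]), 'wrist_torque': array([-0.003, -0.03 , -0.015]), 'opening': 0.9987551672367417}
scene {'fx': 457.4965834768184, 'fy': 457.4965834768184, 'cx': 316.4826976638059, 'cy': 197.18577036946465, 'pose': array([[  -0.438,   -0.726,    0.53 , 1283.774],
       [   0.899,   -0.346,    0.268,  374.685],
       [  -0.011,    0.594,    0.805, 1103.018],
       [   0.   ,    0.   ,    0.   ,    1.   ]])}
crate_stamped [(0.62, array([232., 157.]))] [(0.78, array([234., 159.]))]
crate_plain [(0.59, array([369., 203.]))] [(0.82, array([368., 203.]))]
lane [] [(0.97, array([330., 183.]))]
glue [(0.98, array([273., 242.]))] []
blank [(0.68, array([175., 140.])), (0.68, array([365., 204.]))] [(0.83, array([173., 140.]))]
clampstud [(0.65, array
[... 693 characters left out ...]
]
blank [] [(0.58, array([436., 350.]))]
clampstud [(0.71, array([213., 184.]))] [(0.76, array([213., 178.]))]
wrist {'fx': 288.07049101517, 'fy': 288.07049101517, 'cx': 322.5349578960737, 'cy': 203.8336385329266, 'hand_eye': array([[   0.001,    0.952,    0.306,   79.519],
       [   1.   ,   -0.001,   -0.   ,   -0.644],
       [   0.   ,    0.306,   -0.952, -142.41 ],
       [   0.   ,    0.   ,    0.   ,    1.   ]])}
crate_stamped [] [(0.6, array([283., 329.]))]
crate_plain [(0.6, array([250.,   9.]))] [(0.71, array([239.,  35.]))]
lane [] []
glue [(0.58, array([410., 202.]))] [(0.61, array([425., 218.])), (0.18, array([203., 147.]))]
blank [] []
clampstud [] [(0.64, array([281., 328.]))]
```

View pics/scene0.png

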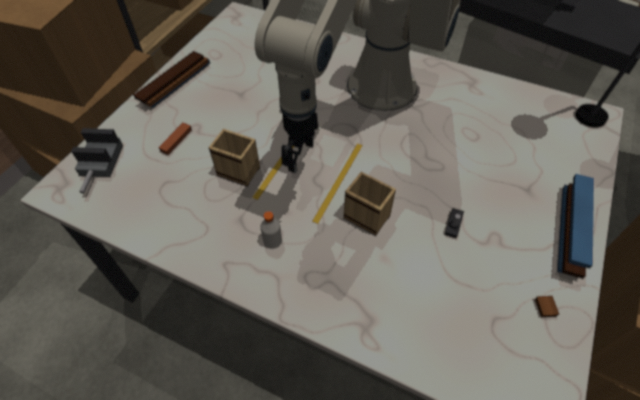

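View pics/side0.png

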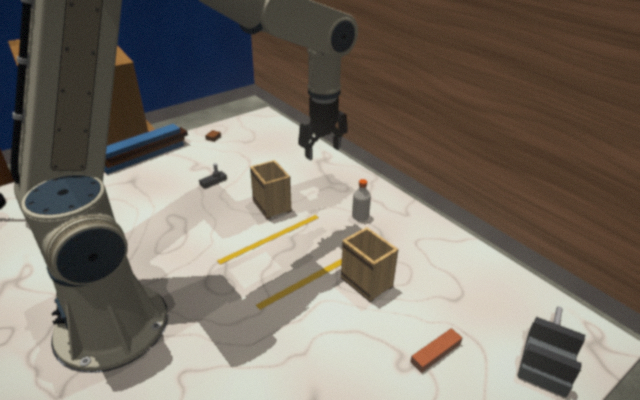

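View pics/wrist0.png

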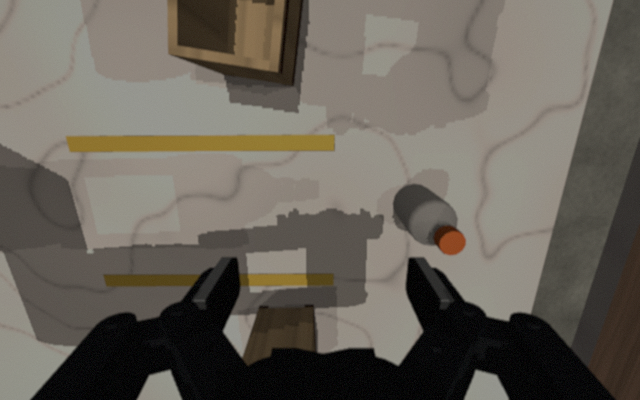

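The scene view shows the crates at about (234,157) and (369,203), with the lane between them. The bottle is at (271,230), the blank at (175,138) and the clamp at (455,222). I'll zoom in to pick out the corners.

```bash
python3 - <<'E'
import cv2,numpy as np
a=cv2.imread('pics/scene0.png');b=cv2.imread('pics/side0.png')
def c(im,x,y,w=80,h=72): 
    return cv2.resize(im[y:y+h,x:x+w],None,fx=5,fy=4.1666 if 0 else 5,interpolation=cv2.INTER_CUBIC)
def lab(im,x,y):
    o=np.clip(c(im,x,y).astype(float)*1.3,0,255).astype(np.uint8)
    for k in range(0,80,10):
        cv2.putText(o,str(x+k),(k*5,8),0,.3,(0,0,255));cv2.line(o,(k*5,10),(k*5,360),(90,90,90),1) if 0 else None
        if k<72: cv2.putText(o,str(y+k),(0,k*5+4),0,.3,(0,0,255))
    return o
o=np.vstack([np.hstack([lab(a,195,120),lab(a,330,165)]),np.hstack([lab(b,330,220),lab(b,235,150)])])
o=cv2.resize(o,(800,720))
cv2.imwrite('pics/crop0.png',o[:, :]) if 0 else None
cv2.imwrite('pics/crop0a.png',o[:360]);cv2.imwrite('pics/crop0b.png',o[360:])
E
```

```text
(no output)
```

View pics/crop0a.png

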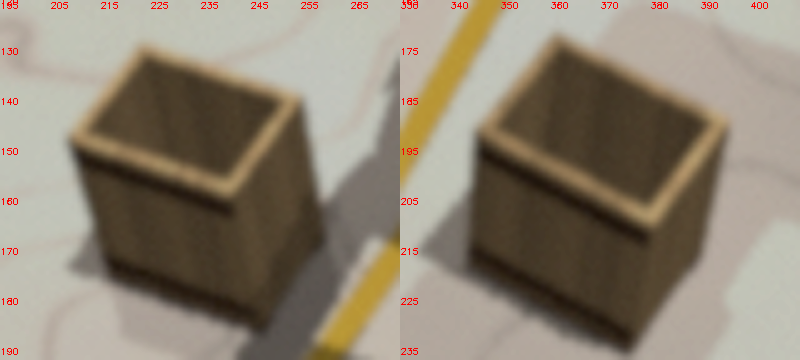

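View pics/crop0b.png

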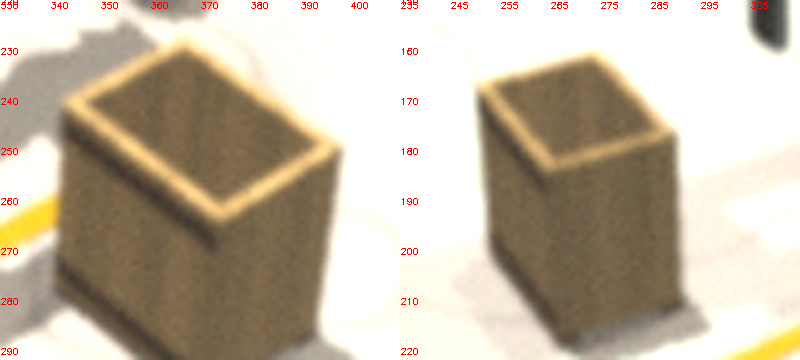

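```bash
cat > fit.py <<'E'
from h import *
from scipy.optimize import least_squares
from scipy.spatial.transform import Rotation as R
np.set_printoptions(precision=1,suppress=True)
fs=r.grab_frame('scene'); fd=r.grab_frame('side'); s=r.sense(); fw=r.grab_frame('wrist')
T=np.eye(4);T[:3,:3]=R.from_euler('xyz',s['tcp_rot']).as_matrix();T[:3,3]=s['eef_pos'];fw['pose']=T@fw['hand_eye']
def tri(a,b):
    o1,d1=ray(fs,a);o2,d2=ray(fd,b)
    A=np.zeros((3,3));v=np.zeros(3)
    for o,d in((o1,d1),(o2,d2)):
        d=d/np.linalg.norm(d);M=np.eye(3)-np.outer(d,d);A+=M;v+=M@o
    return np.linalg.solve(A,v)
def tapes(f):
    hsv=cv2.cvtColor(f['color'],cv2.COLOR_RGB2HSV)
    m=cv2.inRange(hsv,(20,150,70),(32,255,255))
    n,l,st,c=cv2.connectedComponentsWithStats(m)
    out=[]
    for i in range(1,n):
        if st[i,4]>150:
            ys,xs=np.where(l==i); P=np.array([onz(f,(x,y),0.5)[:2] for x,y in zip(xs,ys)])
            rr=cv2.minAreaRect(P.astype(np.float32)); out.append((st[i,4],P.mean(0),rr,P[:,0].min(),P[:,0].max()))
    return out
E
python3 - <<'E'
from fit import *
C=[(-42,-55),(-42,55),(42,55),(42,-55)]
S={'R':[(223,129),(255,139),(241,159),(209,148)],'L':[(362,172),(395.6,189.4),(380.4,210.6),(345.4,190.6)]}
D={'R':[(343,240),(367,228.4),(398.4,249.6),(374.4,264.4)],'L':[(250.6,167.6),(275,160.4),(290.2,176.4),(265,184)]}
SB={'R':[None,(260,168),(248,186),(216,175)],'L':[None,(390.4,216.6),(376.4,235.4),(344,217.4)]}
DB={'R':[(341.4,278.4),None,(393.4,287),None],'L':[(253,200),None,(291.8,211),(268,219.6)]}
for k in 'RL':
    for a in S[k]: print(k,'scene@130',onz(fs,a,130))
    for a in D[k]: print(k,'side@130',onz(fd,a,130))
for k in 'RL':
    # side order -> match
    for a,b in zip(S[k],D[k]): print(k,'tri',tri(a,b))
    def res(p):
        c,sn=np.cos(p[2]),np.sin(p[2]);e=[]
        for f,X,z in((fs,S,130),(fd,D,130),(fs,SB,0),(fd,DB,0)):
            for (u,v),q in zip(C,X[k]):
                if q is None: continue
                e+=list(pix(f,(p[0]+c*u-sn*v,p[1]+sn*u+c*v,z))-q)
        return e
    g=np.mean([onz(fs,a,130)[:2] for a in S[k]],0)
    q=least_squares(res,[*g,0],loss='soft_l1');print(k,q.x[:2],round(q.x[2],3),'rms',np.sqrt(np.mean(np.square(res(q.x)))))
for n,f in(('s',fs),('d',fd),('w',fw)):
    for t in tapes(f): print(n,t)
# bystanders
print('glue foot',onz(fd,(359,218),0),onz(fs,(273,242),0))
print('blank',onz(fs,(174,140),12),onz(fd,(436,350),12)); print('clamp',onz(fs,(451,225),0),onz(fd,(213,184),0))
E
```

```text
R scene@130 [ 536.1 -311.6  130. ]
R scene@130 [ 530.6 -204.4  130. ]
R scene@130 [ 614.5 -200.7  130. ]
R scene@130 [ 618.2 -306.3  130. ]
R side@130 [ 528.1 -208.2  130. ]
R side@130 [ 606.1 -210.4  130. ]
R side@130 [ 611.9 -316.   130. ]
R side@130 [ 530.3 -318.8  130. ]
L scene@130 [512.  125.7 130. ]
L scene@130 [529.1 229.8 130. ]
L scene@130 [610.9 218.2 130. ]
L scene@130 [590.4 110.5 130. ]
L side@130 [521.4 217.7 130. ]
L side@130 [603.7 208.8 130. ]
L side@130 [589.1 105.9 130. ]
L side@130 [508.1 116.4 130. ]
R tri [ 530.2 -264.1  160.6]
R tri [ 568.4 -209.4  154. ]
R tri [ 616.6 -256.1   93.1]
R tri [ 576.6 -311.6   95. ]
R [ 564.3 -251.5] -0.904 rms 12.389861001294921
L tri [509.2 146.9 158.4]
L tri [575.1 214.4 152.5]
L tri [611.7 191.6  90.9]
L tri [542.9 120.1 102.3]
L [554.4 170.7] -0.681 rms 9.746312737034216
s (np.int32(358), array([484. ,  40.4]), ((472.22564697265625, 40.3511962890625), (328.7029724121094, 13.269442558288574), 0.28749507665634155), np.float64(307.8747157476007), np.float64(636.5772659138104))
s (np.int32(177), array([ 561.9, -159. ]), ((555.281
[... 639 characters left out ...]
1352539), (337.73126220703125, 16.92435073852539), 0.364035040140152), np.float64(299.99542904993365), np.float64(637.7714643774635))
w (np.int32(870), array([ 368.6, -159.2]), ((370.8924560546875, -159.51007080078125), (138.7921142578125, 17.06450843811035), 0.0589679591357708), np.float64(301.4946191188808), np.float64(440.2814428935969))
w (np.int32(923), array([ 570.3, -158.3]), ((570.2564697265625, -157.6011962890625), (136.83709716796875, 17.02165412902832), 0.05894199013710022), np.float64(501.8396858444413), np.float64(638.6819778248031))
glue foot [736.  -45.2   0. ] [750.1 -34.6   0. ]
blank [ 557.1 -513.    12. ] [ 544.3 -516.4   12. ]
clamp [481.1 397.1   0. ] [467.7 389.    0. ]
```

```bash
python3 - <<'E'
from fit import *
C=[(-42,-55),(-42,55),(42,55),(42,-55)]
S={'R':[(223,129),(255,139),(241,159),(209,148)],'L':[(362,172),(395.6,189.4),(380.4,210.6),(345.4,190.6)]}
D={'R':[(343,240),(367,228.4),(398.4,249.6),(374.4,264.4)],'L':[(250.6,167.6),(275,160.4),(290.2,176.4),(265,184)]}
SB={'R':[None,(260,168),(248,186),(216,175)],'L':[None,(390.4,216.6),(376.4,235.4),(344,217.4)]}
DB={'R':[(341.4,278.4),None,(393.4,287),None],'L':[(253,200),None,(291.8,211),(268,219.6)]}
# D index i (C-order): near-right= D[3], near-left=D[0], far-left=D[1], far-right=D[2]
for X in (D,DB):
    for k in X: X[k]=[X[k][3],X[k][0],X[k][1],X[k][2]]
for k in 'RL':
    for a,b in zip(S[k],D[k]): print(k,'tri',tri(a,b))
    def res(p):
        c,sn=np.cos(p[2]),np.sin(p[2]);e=[]
        for f,X,z in((fs,S,130),(fd,D,130),(fs,SB,0),(fd,DB,0)):
            for (u,v),q in zip(C,X[k]):
                if q is None: continue
                e+=list(pix(f,(p[0]+c*u-sn*v,p[1]+sn*u+c*v,z))-q)
        return e
    g=np.mean([onz(fs,a,130)[:2] for a in S[k]],0)
    q=least_squares(res,[*g,0],loss='soft_l1');print(k,q.x[:2],round(q.x[2],3),'rms',np.sqrt(np.mean(np.square(res(q.x)))))
E
```

```text
R tri [ 533.3 -315.1  125.7]
R tri [ 529.4 -206.   127.9]
R tri [ 610.9 -204.7  124.1]
R tri [ 615.5 -311.1  124.7]
R [ 571.8 -259.9] 0.034 rms 0.8986014575322256
L tri [510.5 123.7 126. ]
L tri [525.7 228.1 123.9]
L tri [608.  217.  124.8]
L tri [590.2 109.3 128.3]
L [559.3 169.4] -0.157 rms 0.8751434857143137
```

Both crates are located: right one at (572,-260) with yaw 0.03, left one at (559,169) with yaw -0.16. The lane centre is y≈-59.5, running x 300–638. I'll start with the right crate: shut the fingers and go behind its far wall.

Emit:
{"fn": "drive_tool", "kwargs": {"moves": [[1,[-6,3,0],0],[1,[-12,3,0],0],[1,[-18,3,0],0],[1,[-24,3,0],0],[1,[-25.8,3,0],0],[1,[-25.8,3,5],0],[1,[-25.8,3,10],0],[1,[-25.8,3,11.2],0],[1,[-25.8,3,11.2],0]]}}

```text
clock: 3.38
eef_pos: [655.2, -257.4, 119.4]
tcp_rot: [-3.141, -0.0, 1.571]
contact_force: [-0.0, -0.4, 0.5]
opening: 0.003
```

```bash
python3 - <<'E'
from h import *
f=r.grab_frame('scene');g=r.grab_frame('side')
cv2.imwrite('pics/a1.png',cv2.cvtColor(np.vstack([cv2.resize(f['color'][80:230,150:350],(800,600))[:300*2:2,:] if 0 else cv2.resize(f['color'][80:230,150:420],(540,300)),cv2.resize(g['color'][170:320,240:510],(540,300))]),cv2.COLOR_RGB2BGR))
E
```

```text
(no output)
```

View pics/a1.png

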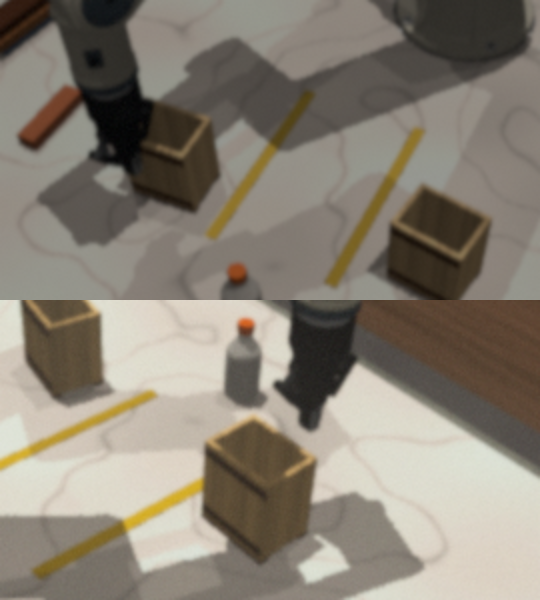

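Emit:
{"fn": "drive_tool", "kwargs": {"moves": [[1,[0,-1.2,0.1],0],[1,[0,-2.4,0.1],0],[1,[0,-3.4,-0.3],0],[1,[0,-4.4,-0.8],0],[1,[0,-5.4,-1.3],0],[1,[0,-5.4,-1.3],0]]}}

```text
clock: 4.22
eef_pos: [602.1, -258.4, 135.2]
tcp_rot: [3.138, 0.001, 1.571]
contact_force: [1.7, -0.3, 0.5]
opening: -0.003
```

```bash
cat > two.py <<'E'
from h import *
import sys
def two(n):
    f=r.grab_frame('scene');g=r.grab_frame('side')
    cv2.imwrite(f'pics/{n}.png',cv2.cvtColor(np.vstack([cv2.resize(f['color'][80:250,150:420],(540,300)),cv2.resize(g['color'][150:320,200:470],(540,300))]),cv2.COLOR_RGB2BGR))
    save(n+'s',f);save(n+'d',g)
two(sys.argv[1])
E
python3 two.py a2
```

```text
(no output)
```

View pics/a2.png

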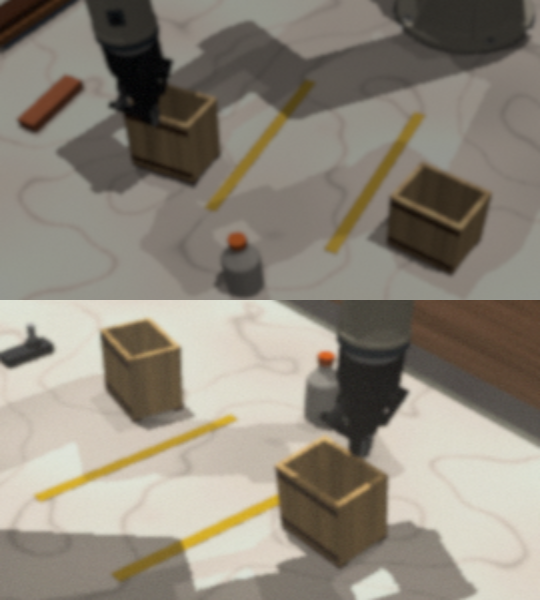

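```bash
python3 - <<'E'
import cv2,numpy as np
a=cv2.imread('pics/a2d.png')[215:305,315:415];b=cv2.imread('pics/side0.png')[215:305,315:415]
cv2.imwrite('pics/c2.png',np.hstack([cv2.resize(b,(400,360),interpolation=2),cv2.resize(a,(400,360),interpolation=2)]))
E
```

```text
(no output)
```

View pics/c2.png

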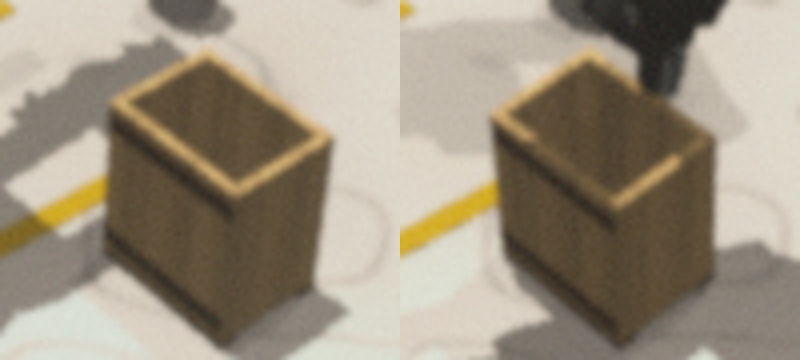

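It's tipping: the near bottom edge at (225,340) hasn't moved and the rim leans over. Carrying on.

Emit:
{"fn": "drive_tool", "kwargs": {"moves": [[1,[0,-1.0,-0.3],0],[1,[0,-2.0,-0.6],0],[1,[0,-3.0,-0.8],0],[1,[0,-4.0,-1.0],0],[1,[0,-5.0,-1.1],0],[1,[0,-6.0,-1.1],0],[1,[0,-7.0,-1.1],0],[1,[0,-7.6,-1.1],0],[1,[0,-7.6,-1.1],0],[1,[0,-7.6,-1.1],0],[1,[0,-7.6,-6],0]]}}

```text
clock: 5.7
eef_pos: [523.8, -256.9, 191.1]
tcp_rot: [-3.138, -0.002, 1.571]
contact_force: [0.3, 0.6, 0.1]
opening: -0.003
```

```bash
python3 two.py a3
```

```text
(no output)
```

View pics/a3.png

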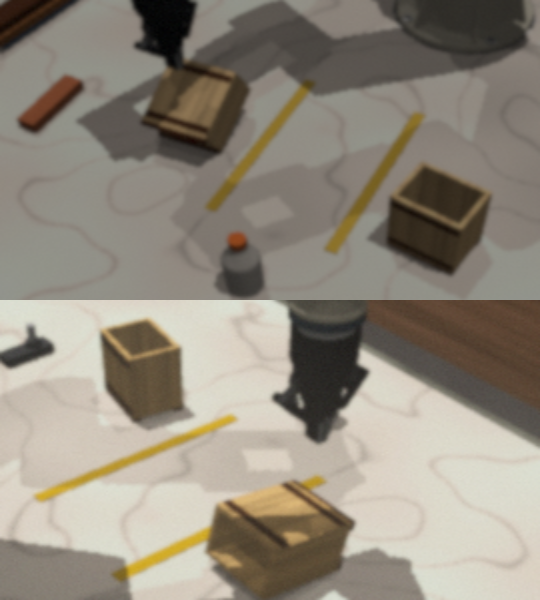

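```bash
python3 - <<'E'
import cv2,numpy as np
a=cv2.imread('pics/a3s.png')[100:180,205:295]
cv2.imwrite('pics/c3.png',cv2.resize(a,None,fx=6,fy=6,interpolation=2))
E
```

```text
(no output)
```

View pics/c3.png

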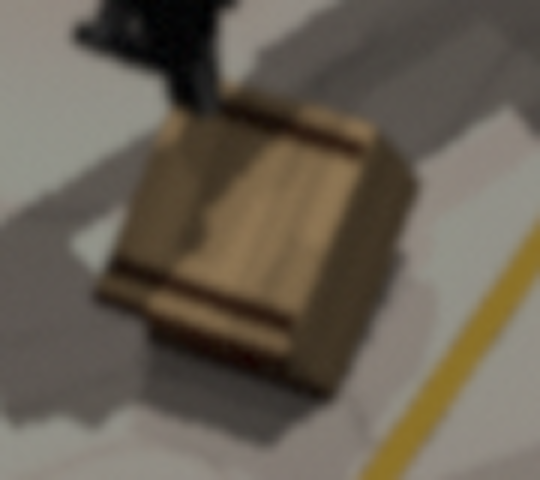

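Emit:
{"fn": "drive_tool", "kwargs": {"moves": [[1,[3,5,-2],0],[1,[8,9,-2],3],[1,[13,11.6,-2],6],[1,[19,11.6,-2],9],[1,[25,11.6,-2],9],[1,[31,11.6,-2],9],[1,[37,11.6,-2],9],[1,[41.4,11.6,-1],9],[1,[41.4,11.6,3],9],[1,[41.4,11.6,7.3],9],[1,[41.4,11.6,7.3],9]]}}

```text
clock: 7.18
eef_pos: [642.1, 154.1, 120.9]
tcp_rot: [3.139, 0.005, 1.414]
contact_force: [-0.2, 0.2, -0.0]
opening: -0.003
```

```bash
python3 two.py a4; python3 - <<'E'
import cv2,numpy as np
a=cv2.imread('pics/a4s.png')[100:180,205:295]
cv2.imwrite('pics/c4.png',cv2.resize(a,None,fx=6,fy=6,interpolation=2))
E
```

```text
(no output)
```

View pics/a4.png

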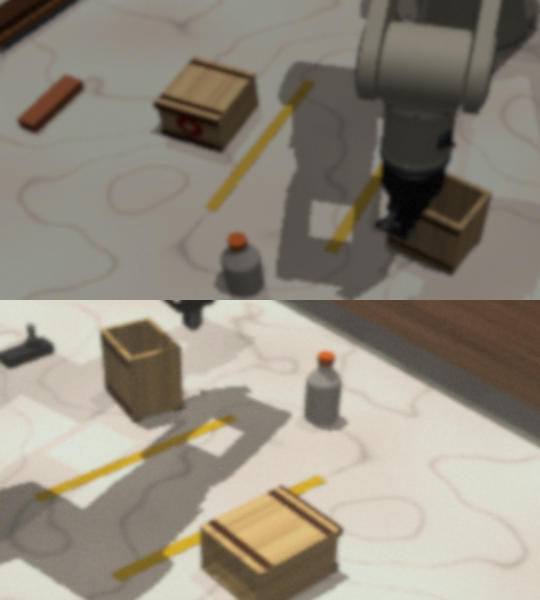

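View pics/c4.png

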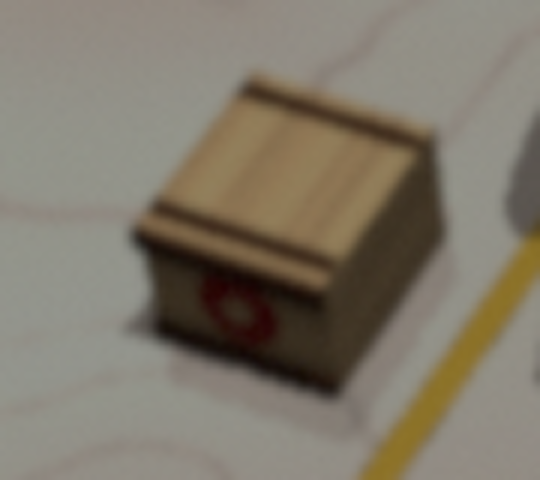

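The stamp is on the right crate, a red ring at (240,310) in the zoom, and that crate now lies flat. Next I'll tip the left, plain one the same way.

Emit:
{"fn": "drive_tool", "kwargs": {"moves": [[1,[0.2,-1.2,0.3],0],[1,[0.2,-2.4,0.3],0],[1,[0.2,-3.4,-0.1],0],[1,[0.2,-4.4,-0.6],0],[1,[0.2,-5.4,-1.1],0],[1,[0.2,-6.3,-1.6],0],[1,[0.2,-7.2,-1.9],0],[1,[0.2,-8.1,-2.1],0],[1,[0.2,-9.0,-2.3],0],[1,[0.2,-10,-2.3],0],[1,[0.2,-11,-2.3],0],[1,[0.2,-12,-2.3],0]]}}

```text
clock: 8.78
eef_pos: [527.0, 175.6, 147.9]
tcp_rot: [3.131, 0.002, 1.414]
contact_force: [1.1, -1.1, 9.1]
opening: -0.001
```

```bash
python3 two.py a5
```

```text
(no output)
```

View pics/a5.png

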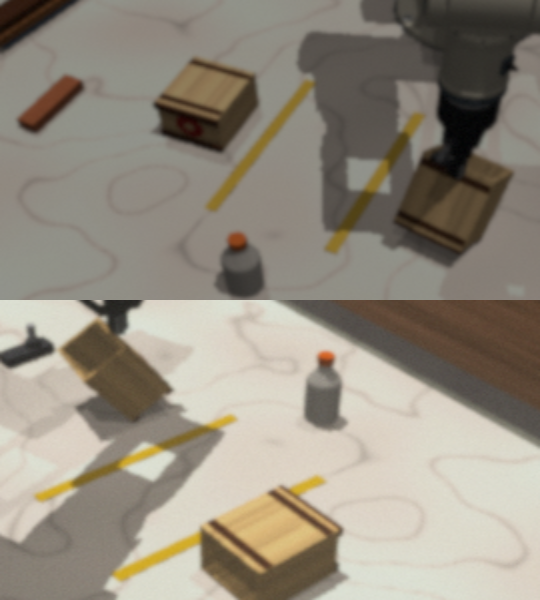

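Emit:
{"fn": "drive_tool", "kwargs": {"moves": [[1,[0,-1,0],0],[1,[0,-1,0],0],[1,[0,-1,0],0],[1,[0,-1,-4],0],[1,[0,-1,-5],0]]}}

```text
clock: 9.5
eef_pos: [517.2, 177.8, 199.7]
tcp_rot: [3.129, 0.001, 1.414]
contact_force: [-0.1, -0.6, -0.2]
opening: -0.001
```

```bash
python3 two.py a6
```

```text
(no output)
```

View pics/a6.png

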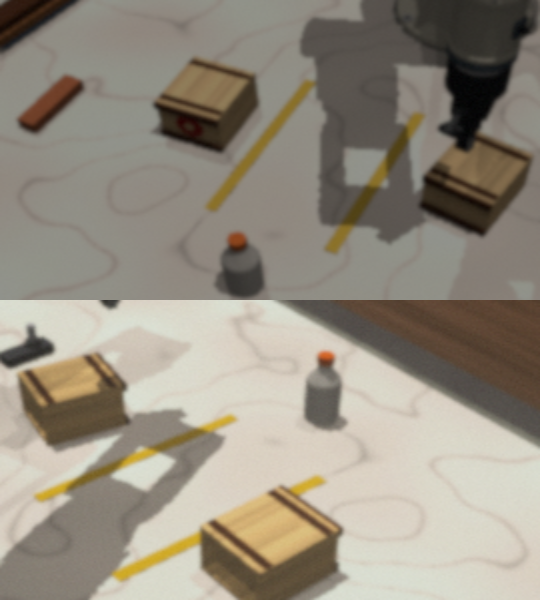

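Both crates are lying. Next I'll measure the stamped one.

```bash
cat > z.py <<'E'
import cv2,numpy as np,sys
n=sys.argv[1];x1,y1,x2,y2=map(int,sys.argv[2:6])
def lab(im,x,y):
    o=np.clip(cv2.resize(im[y:y+70,x:x+80],None,fx=5,fy=5,interpolation=2).astype(float)*1.3,0,255).astype(np.uint8)
    for k in range(0,80,10):
        cv2.putText(o,str(x+k),(k*5,8),0,.3,(0,0,255))
        if k<70: cv2.putText(o,str(y+k),(0,k*5+4),0,.3,(0,0,255))
    return o
cv2.imwrite(f'pics/{n}z.png',np.hstack([lab(cv2.imread(f'pics/{n}s.png'),x1,y1),lab(cv2.imread(f'pics/{n}d.png'),x2,y2)]))
E
python3 z.py a6 215 105 295 235
```

```text
(no output)
```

View pics/a6z.png

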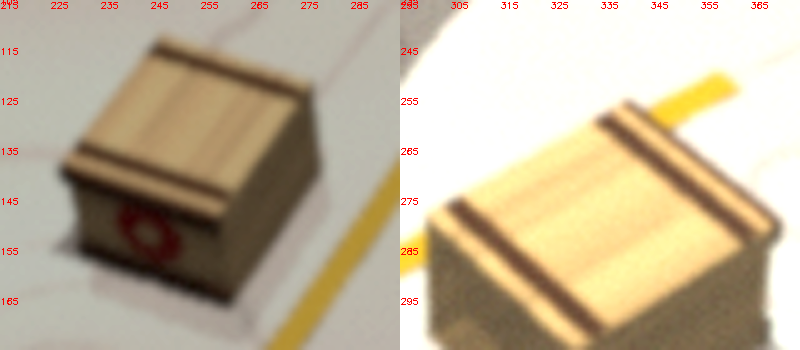

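```bash
cat > lying.py <<'E'
from fit import *
# order: near-right, near-left, far-left, far-right
C=[(-65,-55),(-65,55),(65,55),(65,-55)]
def lying(S,D):
    print('tri',*[tri(a,b) for a,b in zip(S,D)])
    def res(p):
        c,sn=np.cos(p[2]),np.sin(p[2]);e=[]
        for f,X in((fs,S),(fd,D)):
            for (u,v),q in zip(C,X): e+=list(pix(f,(p[0]+c*u-sn*v,p[1]+sn*u+c*v,84))-q)
        return e
    q=least_squares(res,[460,-200,0],loss='soft_l1').x
    c,sn=np.cos(q[2]),np.sin(q[2]);print(q[:2],'yaw',round(q[2],3),'rms',round(np.sqrt(np.mean(np.square(res(q)))),2))
    K=np.array([(q[0]+c*u-sn*v,q[1]+sn*u+c*v) for u,v in C]);print('x',K[:,0].min(),K[:,0].max(),'y',K[:,1].min(),K[:,1].max())
E
python3 - <<'E'
from lying import *
lying([(247,112.6),(277.4,123),(259.4,149.4),(227,138)],[(330,305),(301,278),(340.6,255.4),(371,280)])
E
```

```text
tri [ 400.6 -317.9   78.6] [ 399.1 -207.6   76.7] [ 523.9 -203.    78.1] [ 525.8 -315.6   79.7]
[ 461.3 -262.6] yaw 0.035 rms 1.27
x 394.4666720718782 528.2332515224109 y -319.83663837313435 -205.35854545702801
```

Emit:
{"fn": "drive_tool", "kwargs": {"moves": [[0.2,[-6,0.4,0],-3],[0.2,[-12,0.7,0],-6],[0.2,[-18,1.1,0],-9],[0.2,[-24,1.4,0],-9],[0.2,[-30,1.8,0],-9],[0.2,[-36,2.1,0],-9],[0.2,[-42,2.5,0],-9],[0.2,[-48,2.8,0],-9],[0.2,[-53.4,3.2,0],-9],[0.2,[-53.4,3.2,0],-9],[0.2,[-53.4,3.2,0],-9]]}}

```text
clock: 11.12
eef_pos: [462.9, -354.7, 197.3]
tcp_rot: [3.136, 0.003, 1.57]
contact_force: [-0.8, 0.4, -0.3]
opening: 0.801
```

```bash
python3 two.py a7; python3 -c "
from h import *
s=r.sense();print(s['eef_pos'],s['tcp_rot'],s['opening'])"; python3 z.py a7 335 130 205 165
```

```text
[ 463.48767968 -354.01275476  197.91062901] [3.13484714e+00 3.11741808e-03 1.57223634e+00] 0.8027829646589507
```

View pics/a7.png

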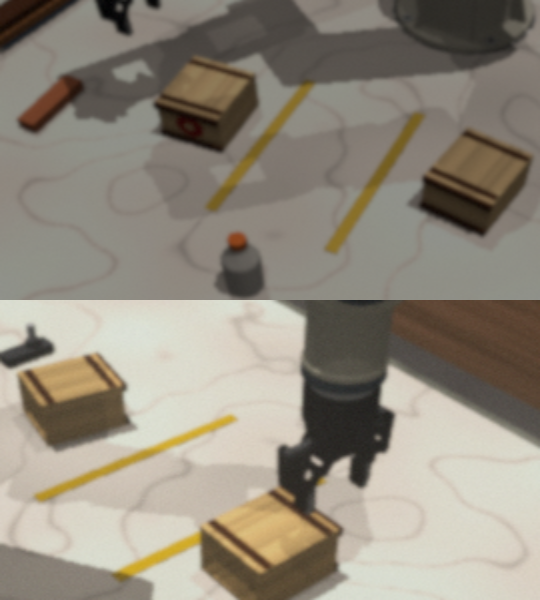

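View pics/a7z.png

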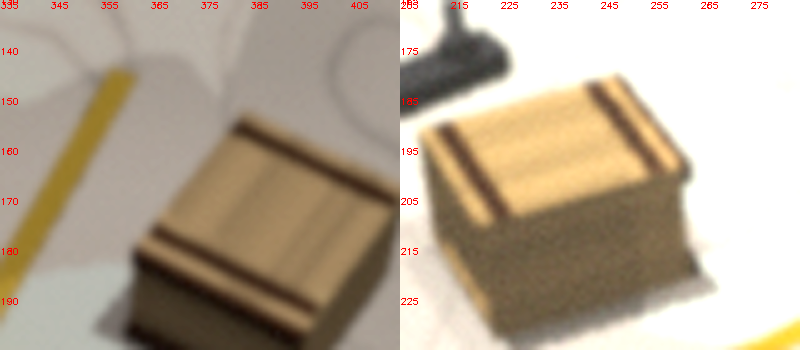

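The plain crate's underside is bare. Lowering beside the stamped crate.

Emit:
{"fn": "drive_tool", "kwargs": {"moves": [[0.2,[0,0.4,5],0],[0.2,[0,0.4,10],0],[0.2,[0,0.4,15],0],[0.2,[0,0.4,16.7],0],[0.2,[0,0.4,16.7],0],[0.2,[1,0.4,16.7],0],[0.2,[2,0.4,16.7],0],[0.2,[3,0.4,16.7],0],[0.2,[4,0.4,16.7],0],[0.2,[5,0.4,16.7],0]]}}

```text
clock: 12.48
eef_pos: [468.8, -304.0, 31.1]
tcp_rot: [3.134, 0.004, 1.572]
contact_force: [0.6, -3.6, 1.4]
opening: 0.801
```

```bash
python3 two.py a8
```

```text
(no output)
```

View pics/a8.png

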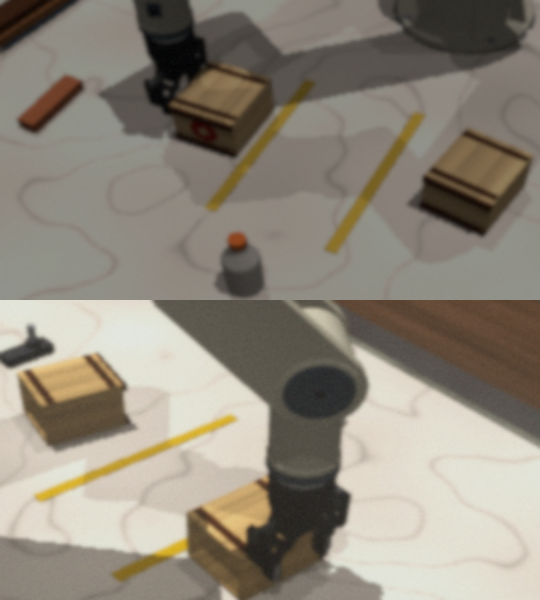

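It slides with about 3.6 N and stays square. Pushing on.

Emit:
{"fn": "drive_tool", "kwargs": {"moves": [[0.2,[1.2,0,0],0],[0.2,[2.4,0,0],0],[0.2,[3.6,0,0],0],[0.2,[4.8,0,0],0],[0.2,[6.0,0,0],0],[0.2,[7.2,0,0],0],[0.2,[8.4,0,0],0],[0.2,[9.6,0,0],0],[0.2,[10.8,0,0],0],[0.2,[12,0,0],0],[0.2,[13,0,0],0],[0.2,[13.5,0,0],0]]}}

```text
clock: 14.08
eef_pos: [467.9, -167.5, 30.4]
tcp_rot: [3.136, 0.002, 1.573]
contact_force: [-1.2, -1.3, -0.5]
opening: 0.8
```

```bash
python3 two.py a9; python3 z.py a9 275 115 235 210
```

```text
(no output)
```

View pics/a9.png

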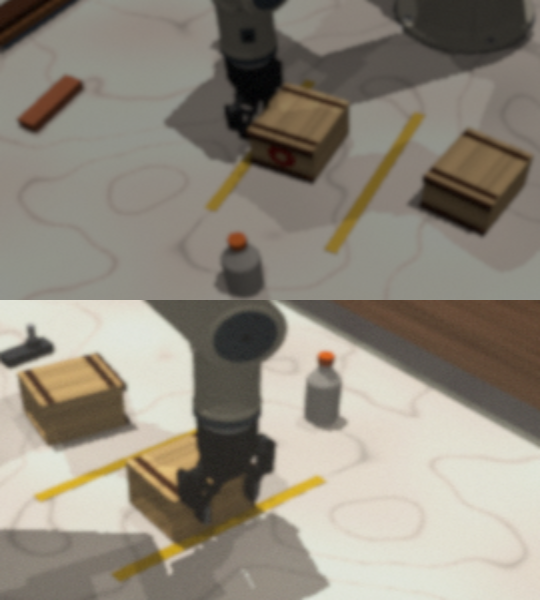

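View pics/a9z.png

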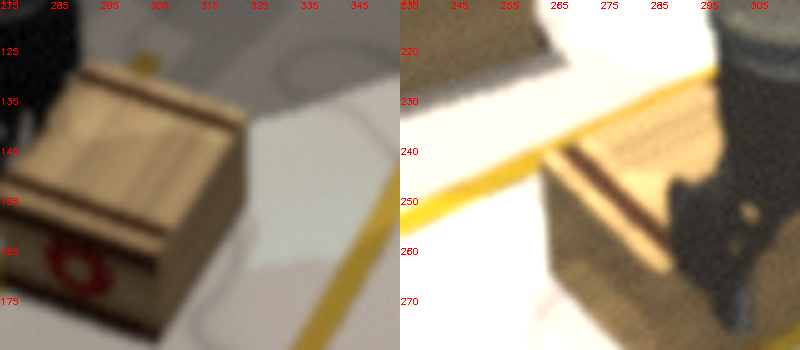

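```bash
python3 - <<'E'
from lying import *
for a in [(324.4,137),(308,165)]: print(onz(fs,a,84))
for a in [(264,239.6)]: print('side nl',onz(fd,a,84))
for a in [(306,183.5)]: print('bottom fl',onz(fs,a,0))
E
```

```text
[396.4 -43.4  84. ]
[518.6 -38.5  84. ]
side nl [400.6 -42.6  84. ]
bottom fl [524.6 -44.8   0. ]
```

Emit:
{"fn": "drive_tool", "kwargs": {"moves": [[0.2,[1,0,0],0],[0.2,[2,0,0],0],[0.2,[3,0,0],0],[0.2,[3.5,0,0],0],[0.2,[3.8,0,0],0],[0.2,[3.8,0,0],0],[0.2,[1,0,0],0],[0.2,[-2,0,0],0],[0.2,[-5,0,0],0],[0.2,[-9,0,-3],0],[0.2,[-14,0,-9],0],[0.2,[-20,0,-14],0]]}}

```text
clock: 15.82
eef_pos: [467.1, -345.9, 151.6]
tcp_rot: [3.136, 0.002, 1.573]
contact_force: [1.4, -0.4, -0.4]
opening: 0.799
```

```bash
python3 two.py b1; python3 z.py b1 275 115 240 200
```

```text
(no output)
```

View pics/b1.png

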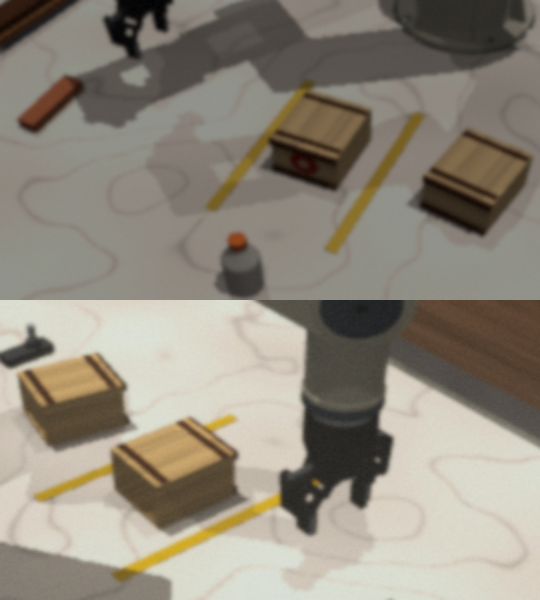

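View pics/b1z.png

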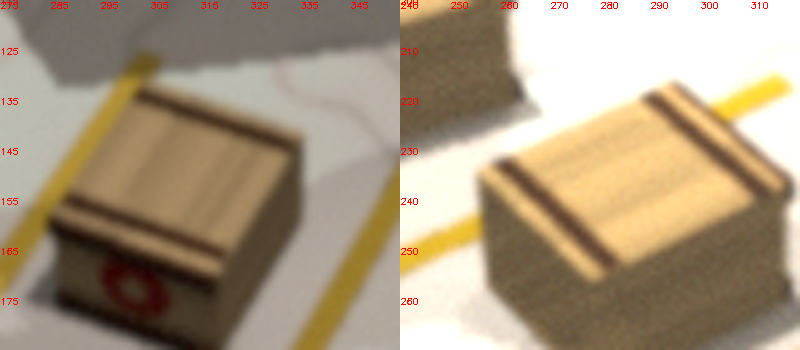

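```bash
python3 - <<'E'
from lying import *
lying([(303,132),(335.6,142),(318.6,170.6),(285,159.4)],[(279,256),(256,234),(295.6,216.4),(318.4,237)])
for n,f in(('s',fs),('d',fd)):
    for t in tapes(f): print(n,t[0],t[1],t[3:])
print('glue',onz(fd,(359,218),0)); print(s['contact_force'])
for t in ['glue','blank','clampstud']:
    print(t,[np.round(o['at']) for o in r.spot_point(t,'scene')][:1],[np.round(o['at']) for o in r.spot_point(t,'side')][:1])
E
```

```text
tri [ 400.2 -114.4   78.7] [398.   -5.6  80. ] [524.7  -4.6  80.5] [ 524.4 -113.1   77.7]
[462.  -60.1] yaw 0.018 rms 1.12
x 396.01487660549316 527.9698588306195 y -116.23263842717245 -3.915164061724518
s 305 [ 488.  -159.6] (np.float64(308.4422717060769), np.float64(638.08388167008))
s 362 [483.1  40.4] (np.float64(307.8747157476007), np.float64(636.5772659138104))
d 423 [ 424.  -160.5] (np.float64(302.94288716196286), np.float64(559.720995975093))
glue [736.  -45.2   0. ]
[ 0.7  0.3 -0.5]
glue [array([272., 240.])] []
blank [array([175., 141.])] [array([437., 351.])]
clampstud [array([454., 224.])] [array([212., 182.])]
```

The crate lies at y -116..-4, with the tapes' inner edges at -150 and +30. The arm is clear of everything and the bystanders haven't moved. Handing in.

```bash
python3 -c "
from rig import r
print(r.sign_off())"
```

```text
the job is handed in; nothing more can be done
None
```

I tipped both crates onto their sides towards the robot. The stamp was under the right-hand crate, so I pushed that one sideways, still lying, into the dispatch lane. No crate was lifted. I handed the job in at about 16 s of robot time.

- **Stamped crate:** it lies at about (462, -60) with yaw 0.02. It covers y -116 to -4 between the tapes' inner edges at about -150 and +30, and x 396 to 528 of the lane's 300 to 638.
- **Plain crate:** its underside is bare, and it lies outside the lane on the left.
- **Bystanders:** the last detections of the bottle, blank and clamp were within about 3 pixels of where they started. The detector missed the bottle's foot in the last side view, but the bottle is plainly standing in both pictures.
- **Forces:** the contact readings I saw stayed below 10 N, and the arm ended clear of everything.

Two checks disagreed slightly. Triangulating from both cameras put the crate tops 2–7 mm lower than the text's heights, before and after tipping. The pose fits left about 1 pixel of error. Both are small next to the roughly 34 mm of clearance on each side in the lane.

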